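# Turn the coasters dish side up on the slab and set the hanging cups on them

### The job

Two or three wooden coasters lie dish side down on the worktop to the left of the marble slab: push each one up against the slab's left edge until it tips over onto the slab, and leave them all lying dish side up, side by side and fully on the slab. Lift both steel cups up and off the bar of the stand and set each one upright and level in the dish of a coaster of its own. Do not disturb the canister, the food tin and the shaker that stand round about.

Things in the scene. Friction and masses are not known exactly. Their poses are not given: they have to be found in the camera images.
- slab: Fixed white marble slab, 180 (its x, depth) x 420 (its y, width) x 22 mm thick, lying on the worktop. Origin: centre of its underside, at worktop height. Its +x points to the robot's right (world -y, within 0.12 rad); its upright left face, at x = -90 mm in its own frame, is the wall for tipping. The coasters start beyond that face.
- stand: Fixed stand with a horizontal steel bar, 8 mm thick, 270 mm long, along its y at x = 0, centre line 160 mm above the worktop, between two posts at y = +-135 mm. Below it a spacer plank (20 mm thick in x, 74 to 96 mm up) against which the cups' backs rest. Foot 90 x 290 x 14 mm. Origin: on the worktop below the middle of the bar. The cups hang on its -x side, toward the robot.
- coaster_0: Dark wood coaster, 90 x 90 x 12 mm, 90 g: 8 mm plate, lip 5 mm wide and 4 mm high round its dished face (floor 80 x 80 mm, cork disc). Origin: centre of its flat back; z points from back to dish: down at first (origin 12 mm up), up at the end (origin at slab top). Squeezed between finger and slab, its near edge can be carried up till it stands; pushed over, it overhangs the slab by 20 mm or more. 2 or 3 present, else None.
- coaster_1: Dark wood coaster, 90 x 90 x 12 mm, 90 g: 8 mm plate, lip 5 mm wide and 4 mm high round its dished face (floor 80 x 80 mm, cork disc). Origin: centre of its flat back; z points from back to dish: down at first (origin 12 mm up), up at the end (origin at slab top). Squeezed between finger and slab, its near edge can be carried up till it stands; pushed over, it overhangs the slab by 20 mm or more. 2 or 3 present, else None.
- coaster_2: Dark wood coaster, 90 x 90 x 12 mm, 90 g: 8 mm plate, lip 5 mm wide and 4 mm high round its dished face (floor 80 x 80 mm, cork disc). Origin: centre of its flat back; z points from back to dish: down at first (origin 12 mm up), up at the end (origin at slab top). Squeezed between finger and slab, its near edge can be carried up till it stands; pushed over, it overhangs the slab by 20 mm or more. 2 or 3 present, else None.
- cup_0: Open steel cup, 60 mm across, 85 mm high, 120 g, hanging upright. Origin: centre of its underside (62 mm above the worktop at first); z up. On its +x side a strip 20 mm wide rises to 106 mm above the underside, runs over the bar to x = 50 mm and turns down 18 mm, a hook. Raise it 20 mm or more to clear the bar, then draw it away along its -x. Grip it across its own y, near the top.
- cup_1: Open steel cup, 60 mm across, 85 mm high, 120 g, hanging upright. Origin: centre of its underside (62 mm above the worktop at first); z up. On its +x side a strip 20 mm wide rises to 106 mm above the underside, runs over the bar to x = 50 mm and turns down 18 mm, a hook. Raise it 20 mm or more to clear the bar, then draw it away along its -x. Grip it across its own y, near the top.
- roast: Bystander: dark round canister with a pale lid, 111 mm across, 142 mm high; origin at the centre of its underside.
- tin: Bystander: low round food tin, 86 mm across, 40 mm high; origin at the centre of its underside.
- pepper: Bystander: small shaker, 44 mm across, 90 mm high; origin at the centre of its underside.
Not all that is in view belongs to the job. What is shaped like the coaster_1 but blue or pink is not meant.

How it is judged:
By the outcome, as a careful person would: the job done as asked, in the order asked, and still so for the second after the job is handed in, with the robot touching nothing.
Of coaster_0, coaster_1, coaster_2 only 2 to 3 are there at a start; the rules pass over those that are not, and their reading is None.
At some moment in a run one of coaster_0, coaster_1, coaster_2 may be knocked a few centimetres aside while the robot is not near it.
It also fails if it takes over 210 s, if anything falls off the work surface, if the arm or the gripper's body presses on something with over 40 N, if the wrist force passes 120 N, or if a joint passes its speed limit or range.

### The arm

A 6-joint arm with a two-finger parallel gripper is mounted at the origin on a cart in front of the work surface, level with it; the furniture and walls round the work are solid. World frame = base frame: x ahead of the robot, y to its left, z up, the work surface at z = 0. Lengths are in m, angles in rad, forces in N, time in s.
With the tool pointing down it reaches from about 0.35 to 0.975 m from the base axis. Payload 4.9 kg.
Tool frame: the origin (TCP) lies on the mounting face of the last link; the fingertips stand 173 mm ahead of it and the grasp point (between the pads) lies 155 mm ahead of it; z points along the fingers, y is the line along which they close (so a half turn about z gives the same grasp; the last joint's range is limited). The gripper opens to 85 mm and grips with 20 to 120 N. Pads are 22 mm wide; open, the fingers measure 114 mm over their backs; the gripper's body (76 mm by 85 mm) begins 54 mm behind the grasp point. The pads swing forward as they close: fully open they stand 13 mm farther back than shut.
Start: joints at [-1.428, 0.053, 1.613, -0, 1.476, -0.119], TCP at [0.162, -0.604, 0.405] pointing down, gripper open.
Joint ranges: [-3.01, 3.01], [-1.01, 2.22], [0.06, 2.58], [-1.02, 4.17], [0.09, 2.62], [-3.14, 3.14]. Speed limits (rad/s): [2.57, 2.57, 3.14, 3.14, 3.14, 3.14].

### API

Orientations are given as a rotation vector (axis times angle).
In Python, from station import monitor, eyes, finish_job gives the robot as it stands. The module is installed in compiled form; this text tells all that it offers.
- The arm moves only by the tool step_arm, never from a script. Its argument "commands" is a list of rows, each a list of 3 entries, a list of its own where there are three numbers: the opening in per cent of the stroke, from 0 (shut) to 100 (fully open), then the shift along the tool's x, y, z in mm, then the turn about the tool's z in degrees. In form: [[hand, [x, y, z], yaw], ...]. A call has 1 to 12 rows; each row is the pose to reach, as a shift and turn from the pose commanded when the call began, along the tool's axes at that moment; what a row does not reach only later rows make up. A row lasts 1/8 s, in which the tool goes at most 62.5 mm and 10.7 degrees, less where a joint would pass 70% of its speed; a pose out of reach is approached as far as the arm can. A call with a gripper value outside its range is refused whole. The fingers move at their own pace and stop on an object; "squeeze" is the grip in N (left out, the last holds). Time passes only in rows, so rows that repeat a pose let the fingers close. It gives the time, the measured TCP pose, the force, the opening and the grip force at its end, in the units of the state.
- monitor.get_obs(): the state, without advancing time (a new reading comes with each control period).
- eyes.get_image(name): name is "scene" or "side" or "wrist"; returns the picture (480x640x3 uint8, red, green, blue); there is no depth.
- eyes.camera_info(name): a dict with "camera_matrix" (3x3 intrinsics, pixels), "extrinsics" (4x4, takes a point from camera to world coordinates). Camera axes: x right, y down, z forward; pixel columns grow to the right and rows downward; lengths in m; the calibration is good to about 2 mm. The wrist camera is an equidistant fisheye: a pixel r from the principal point sees the ray r / f radians off the axis. A picture is of the moment at which its call begins: read the wrist's pose just before it. camera_info takes no time and is no camera call; for the wrist camera it gives the pose at the moment of the call.
- finish_job(): hands the job in; it is judged then, once.
The state is a dict: "t": time; "q": joint angles; "dq": joint speeds; "effort": joint torques, N m; "tool_pos": TCP position; "tool_rot": TCP orientation; "contact_force": force on the tool from outside, world axes, zero at the start; "wrist_torque": the same for the moment, N m; "opening": finger opening in m; "grip_force": force on a finger pad.
Only numpy, scipy, OpenCV 4.12 (cv2) and the standard library are available. Lean on these libraries where they do the work, as an engineer would, in place of code of your own. Each camera call takes 0.05 s, during which the arm holds its last target. There are 200 camera calls.

## Working session

There is one attempt and no reset: what is moved stays moved. The work goes in short steps, Python scripts to look and compute and a tool call to move; the robot and the scene stay as the last step left them, time stands still between calls to the robot, and variables do not carry over. Pictures are saved under pics/ and viewed, at most 14 in all, crops included, and the job is handed in when it is done.

Besides the shell and the picture viewer there is one more tool, called after ">>>" as name(argument=value, ...) on one line, values as JSON. step_arm: Moves the arm, as the interface text tells. Its arguments: {"type":"object","properties":{"commands":{"type":"array"},"squeeze":{"type":"number"}},"required":["commands"]}

```bash
mkdir -p pics; ls; python3 - <<'E'
from station import monitor, eyes
import cv2,numpy as np
o=monitor.get_obs();print(o['t'],o['tool_pos'],o['tool_rot'],o['opening'])
for n in ("scene","side"):
    cv2.imwrite(f"pics/{n}0.png",eyes.get_image(n)[:,:,::-1])
    i=eyes.camera_info(n);print(n,np.round(i['camera_matrix'],1).tolist(),np.round(i['extrinsics'],3).tolist())
E
```

```text
pics
0.0 [ 0.16173394 -0.60343204  0.40347132] [-3.11265693e+00 -4.09824872e-01 -1.17970967e-05] 0.08547807636108852
scene [[585.9, 0.0, 324.1], [0.0, 585.9, 241.6], [0.0, 0.0, 1.0]] [[0.601, -0.415, 0.683, -0.695], [-0.799, -0.317, 0.511, -0.907], [0.004, -0.853, -0.522, 1.019], [0.0, 0.0, 0.0, 1.0]]
side [[522.1, 0.0, 321.5], [0.0, 522.1, 235.0], [0.0, 0.0, 1.0]] [[-0.218, -0.402, 0.889, -0.94], [-0.976, 0.107, -0.191, 0.341], [-0.018, -0.909, -0.416, 0.748], [0.0, 0.0, 0.0, 1.0]]
```

View pics/scene0.png

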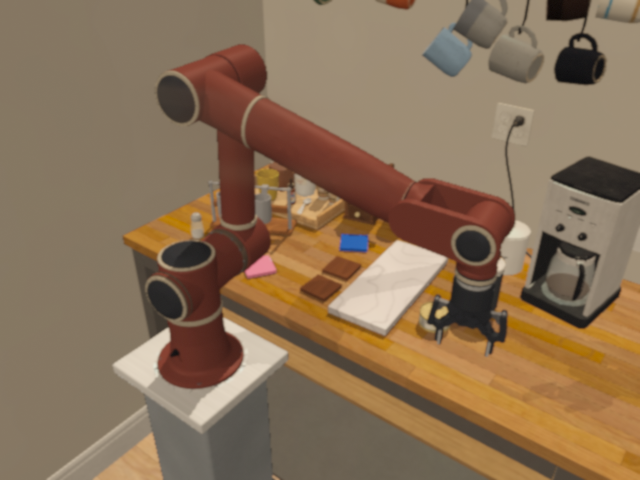

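View pics/side0.png

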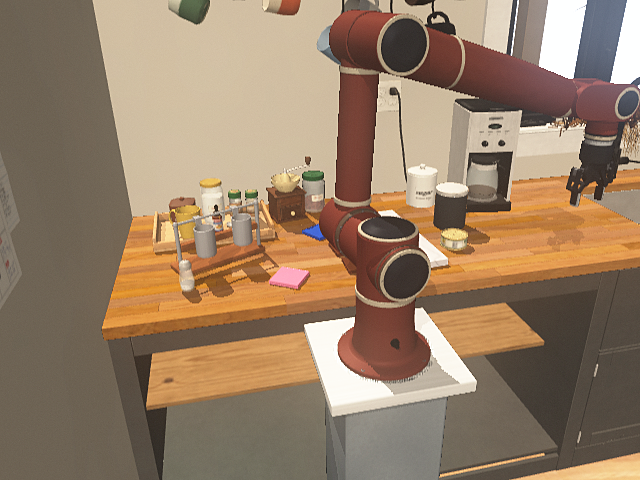

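Scene shows two dark coasters at (321,288) and (341,268) left of the slab, possibly a third brown patch at (383,243) by the arm; pink (260,268) and blue (354,242) are decoys; the stand with two cups is at (250,205), and the side view shows cups at (205,240), (242,229). Now I'll measure.

```bash
cat > h.py <<'E'
import numpy as np,cv2
from station import monitor,eyes
from scipy.spatial.transform import Rotation as R
def ray(info,u,v,fish=False):
    K=info['camera_matrix'];E=np.array(info['extrinsics'])
    x=np.array([(u-K[0][2])/K[0][0],(v-K[1][2])/K[1][1]])
    if fish:
        r=np.hypot(*x)+1e-12; d=np.array([*(x/r*np.sin(r)),np.cos(r)])
    else: d=np.array([*x,1.])
    return E[:3,3],E[:3,:3]@d
def hit(info,u,v,z,fish=False):
    o,d=ray(info,u,v,fish);return o+d*(z-o[2])/d[2]
def proj(info,P,fish=False):
    K=np.array(info['camera_matrix']);E=np.array(info['extrinsics'])
    p=(np.atleast_2d(P)-E[:3,3])@E[:3,:3]
    if fish:
        s=np.hypot(p[:,0],p[:,1]);a=np.arctan2(s,p[:,2])/(s+1e-12);q=p[:,:2]*a[:,None]
    else: q=p[:,:2]/p[:,2:]
    return q*[K[0,0],K[1,1]]+K[:2,2]
E
python3 - <<'E'
from h import *
s=eyes.camera_info('scene');d=eyes.camera_info('side');w=eyes.camera_info('wrist')
for n,i,u,v,z in [('c',s,321,288,.012),('c2',s,341,268,.012),('c3?',s,383,243,.012),('pink',s,260,268,.012),('blue',s,354,242,.012),('slab near-left',s,333,311,.022),('slab near right',s,383,328,.022),('slab far right',s,447,262,.022),('cup rim L',d,205,228,.147),('cup rim R',d,242,217,.147),('tin',d,454,235,.04),('roast',d,451,187,.142),('pepper',d,186,265,.09),('postL',d,176,222,.17),('postR',d,257,200,.17)]:
    print(n,np.round(hit(i,u,v,z),3))
o=monitor.get_obs();print(np.round(w['camera_matrix'],1).tolist())
T=np.eye(4);T[:3,:3]=R.from_rotvec(o['tool_rot']).as_matrix();T[:3,3]=o['tool_pos'];print(T.round(3));print((np.linalg.inv(T)@np.array(w['extrinsics'])).round(3))
E
```

```text
c [ 0.408 -0.071  0.012]
c2 [ 0.528 -0.057  0.012]
c3? [ 0.73  -0.082  0.012]
pink [0.378 0.14  0.012]
blue [ 0.678 -0.002  0.012]
slab near-left [ 0.332 -0.17   0.022]
slab near right [ 0.354 -0.316  0.022]
slab far right [ 0.741 -0.306  0.022]
cup rim L [0.479 0.38  0.147]
cup rim R [0.534 0.269 0.147]
tin [ 0.465 -0.397  0.04 ]
roast [ 0.63  -0.455  0.142]
pepper [0.37  0.439 0.09 ]
postL [0.49  0.458 0.17 ]
postR [0.606 0.215 0.17 ]
[[371.6, 0.0, 319.5], [0.0, 371.6, 245.2], [0.0, 0.0, 1.0]]
[[ 0.966  0.259 -0.     0.162]
 [ 0.259 -0.966  0.002 -0.603]
 [ 0.    -0.002 -1.     0.404]
 [ 0.     0.     0.     1.   ]]
[[-0.002 -0.962 -0.273  0.07 ]
 [ 1.    -0.002 -0.     0.001]
 [-0.    -0.273  0.962  0.032]
 [ 0.     0.     0.     1.   ]]
```

>>> step_arm(commands=[[100,[453,-376,-50],-75],[100,[453,-376,-50],-75],[100,[453,-376,-50],-75],[100,[453,-376,-50],-75],[100,[453,-376,-50],-75],[100,[453,-376,-50],-75],[100,[453,-376,-50],-75],[100,[453,-376,-50],-75],[100,[453,-376,-50],-75],[100,[453,-376,-50],-75],[0,[453,-376,-50],-75],[0,[453,-376,-50],-75]])

```text
t: 1.6
tool_pos: [0.5017, -0.1236, 0.4542]
tool_rot: [-2.221, -2.221, 0.001]
contact_force: [0.1, -0.0, 0.0]
opening: 0.0517
grip_force: 0.0
```

```bash
python3 - <<'E'
from h import *
o=monitor.get_obs();print(o['t'],o['tool_pos'],o['tool_rot'],o['q'])
np.save('w1.npy',eyes.camera_info('wrist')['extrinsics'])
cv2.imwrite("pics/wrist1.png",eyes.get_image('wrist')[:,:,::-1])
cv2.imwrite("pics/scene1.png",eyes.get_image('scene')[130:350,100:460,::-1].repeat(2,0).repeat(2,1))
E
```

```text
1.6 [ 0.501695   -0.12361916  0.45416731] [-2.22121327e+00 -2.22061463e+00  1.27496466e-03] [-3.85597157e-01 -2.34158876e-01  1.79970440e+00 -4.57442071e-04
  1.57705013e+00 -3.85330244e-01]
```

View pics/wrist1.png

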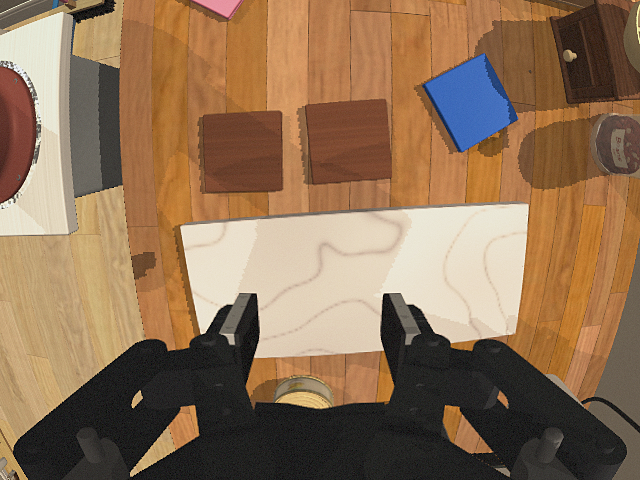

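Wrist view: exactly two dark brown coasters, at (243,151) and (348,141); candidates rejected are pink (218,5), blue (470,102), and the brown patch is the grinder (600,60). Slab corners are (181,226), (529,204), (516,333), with the left edge at the top. I'll measure by segmentation, with one check crop.

```bash
cat >> h.py <<'E'
def rect(info,m,z,fish=True):
    """fit min-area rect to mask contour mapped on plane z"""
    c=max(cv2.findContours(m,cv2.RETR_EXTERNAL,cv2.CHAIN_APPROX_NONE)[0],key=cv2.contourArea)[:,0]
    P=np.array([hit(info,u,v,z,fish)[:2] for u,v in c])*1000
    return cv2.minAreaRect(P.astype(np.float32))
def comps(img,kind,amin=1500):
    h=cv2.cvtColor(img,cv2.COLOR_RGB2HSV).astype(int);g=img.astype(int)
    if kind=='brown': m=(g[...,0]>45)&(g[...,0]<125)&(h[...,1]>100)&((h[...,0]<12)|(h[...,0]>170))
    m=cv2.morphologyEx(m.astype(np.uint8),cv2.MORPH_OPEN,np.ones((5,5)))
    n,l,s,c=cv2.connectedComponentsWithStats(m)
    return [((l==i).astype(np.uint8),c[i],s[i]) for i in range(1,n) if s[i,4]>amin]
E
python3 - <<'E'
from h import *
img=cv2.imread('pics/wrist1.png')[:,:,::-1].copy()
i=eyes.camera_info('wrist')
for m,c,s in comps(img,'brown'): print(c.round(),s,rect(i,m,.012) if s[4]<9000 else '')
for p in [(181,226),(529,204),(516,333),(355,214)]: print(p,hit(i,*p,.022,True).round(4))
print('tin',hit(i,303,388,.04,True))
cv2.imwrite('pics/crop1.png',cv2.resize(img[70:240,160:540,::-1],None,fx=2,fy=2))
E
```

```text
[242. 152.] [ 203  113   79   78 5234] ((414.9427490234375, -63.89976501464844), (87.30113220214844, 89.07804107666016), 89.03392791748047)
[348. 164.] [ 312  142   77   42 1629] ((536.56298828125, -80.74588012695312), (91.07408142089844, 35.88102340698242), 12.710824966430664)
(181, 226) [ 0.3408 -0.1459  0.022 ]
(529, 204) [ 0.7567 -0.1181  0.022 ]
(516, 333) [ 0.7695 -0.295   0.022 ]
(355, 214) [ 0.5405 -0.1339  0.022 ]
tin [ 0.47975851 -0.35327248  0.04      ]
```

View pics/crop1.png

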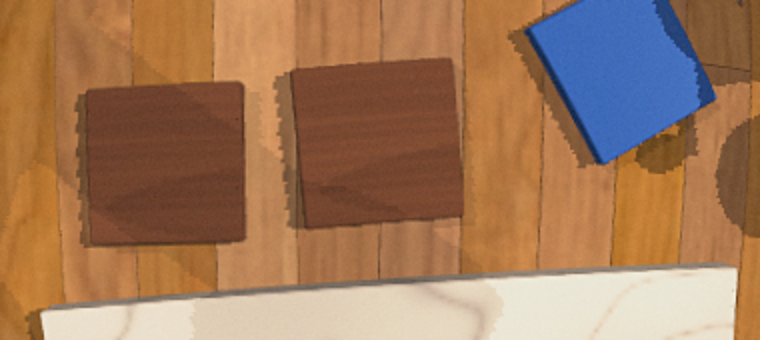

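The crop confirms both coasters are dark wood, back up: A corners (87,90),(243,82),(245,241),(91,244), B (291,70),(452,58),(462,216),(304,228).

```bash
cat >> h.py <<'E'
A=np.array([.3408,-.1459]);TH=np.arctan2(.0278,.4159)
YS=np.array([np.cos(TH),np.sin(TH)]);XS=np.array([YS[1],-YS[0]])
SC=A+.21*YS+.09*XS   # slab centre
def slab(p): d=np.asarray(p)[...,:2]-SC; return np.stack([d@XS,d@YS],-1)*1000
def toolmove(target,o=None):
    "shift in tool axes (mm) from measured pose to world target"
    o=o or monitor.get_obs();M=R.from_rotvec(o['tool_rot']).as_matrix()
    return (M.T@(np.asarray(target)-o['tool_pos'])*1000).round(1)
def tcp_slab():
    o=monitor.get_obs();return slab(o['tool_pos']).round(1),round(o['tool_pos'][2]*1000,1),o['contact_force'].round(1)
E
python3 - <<'E'
from h import *
i=eyes.camera_info('wrist')
print('slab centre',SC,np.degrees(TH))
for cs in ([(87,90),(243,82),(245,241),(91,244)],[(291,70),(452,58),(462,216),(304,228)]):
    P=np.array([hit(i,160+u/2,70+v/2,.012,True) for u,v in cs])
    S=slab(P);r=cv2.minAreaRect(S.astype(np.float32));print(S.round(1).tolist(),r, S.mean(0))
    c=P.mean(0)[:2]-.085*XS
    print('start',c,toolmove([*c,.33]))
E
```

```text
slab centre [ 0.5563349  -0.22169384] 3.8241326605701387
[[-213.4, -170.7], [-207.3, -82.2], [-119.0, -88.3], [-125.3, -177.6]] ((-166.22254943847656, -129.88975524902344), (89.52730560302734, 88.55632019042969), 86.08100891113281) [-166.25218884 -129.68363856]
start [0.41018295 0.02034979] [144.3 -91.5 124.3]
[[-211.7, -55.6], [-213.9, 32.7], [-125.2, 33.6], [-123.8, -54.9]] ((-168.81716918945312, -11.088043212890625), (89.29346466064453, 88.49551391601562), 0.5284912586212158) [-168.6418112   -11.06335068]
start [0.52837976 0.03064537] [154.8  26.7 124.3]
```

>>> step_arm(commands=[[40,[144,-92,60],-3.8],[40,[144,-92,60],-3.8],[40,[144,-92,60],-3.8],[40,[144,-92,124],-3.8],[40,[144,-92,124],-3.8],[40,[144,-92,124],-3.8]])

```text
t: 2.45
tool_pos: [0.4107, 0.0199, 0.3324]
tool_rot: [2.148, 2.291, 0.001]
contact_force: [0.3, -1.3, 0.3]
opening: 0.0343
grip_force: 0.0
```

```bash
python3 - <<'E'
from h import *
print(tcp_slab(),monitor.get_obs()['tool_rot'],monitor.get_obs()['opening'])
cv2.imwrite("pics/wrist2.png",eyes.get_image('wrist')[:,:,::-1])
E
```

```text
(array([-250.8, -129.2]), np.float64(332.4), array([ 0.3, -1.3,  0.3])) [2.14758623e+00 2.29102031e+00 1.37242274e-03] 0.03425004639354221
```

View pics/wrist2.png

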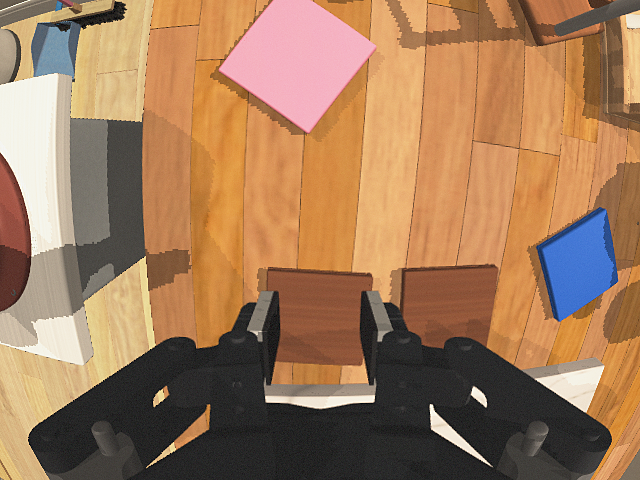

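>>> step_arm(commands=[[40,[0,0,60],0],[40,[0,0,120],0],[40,[0,0,152],0],[40,[0,0,156],0],[40,[0,0,158],0],[40,[0,0,158],0]])

```text
t: 3.25
tool_pos: [0.4116, 0.0204, 0.1751]
tool_rot: [2.144, 2.291, 0.004]
contact_force: [0.3, -0.5, -1.0]
opening: 0.0344
grip_force: 0.0
```

>>> step_arm(commands=[[40,[0,0,2],0],[40,[0,0,4],0],[40,[0,0,4],0]])

```text
t: 3.62
tool_pos: [0.4117, 0.0206, 0.1725]
tool_rot: [2.145, 2.294, 0.0]
contact_force: [-9.6, 0.1, 22.4]
opening: 0.0343
grip_force: 11.3
```

>>> step_arm(commands=[[40,[0,0,-2.2],0],[40,[-12,0,-2.2],0],[40,[-22,0,-2.2],0],[40,[-28,0,-2.2],0],[40,[-34,0,-2.2],0],[40,[-40,0,-2.2],0],[40,[-46,0,-2.2],0],[40,[-51,0,-2.2],0],[40,[-55,0,-2.2],0],[40,[-57,0,-2.2],0],[40,[-57,0,-2.2],0]])

```text
t: 5.0
tool_pos: [0.4148, -0.036, 0.1725]
tool_rot: [2.148, 2.292, 0.006]
contact_force: [0.1, 6.3, 8.9]
opening: 0.034
grip_force: 4.4
```

```bash
python3 - <<'E'
from h import *
print(tcp_slab(),monitor.get_obs()['opening'])
E
```

```text
(array([-194.7, -128.8]), np.float64(172.5), array([0.1, 6.3, 8.9])) 0.034019396740026984
```

>>> step_arm(commands=[[40,[-2,0,-0.6],0],[40,[-4,0,-0.6],0],[40,[-5,0,-0.6],0],[40,[-5,0,-0.6],0]])

```text
t: 5.5
tool_pos: [0.4147, -0.0394, 0.1725]
tool_rot: [-2.145, -2.288, -0.012]
contact_force: [-0.4, 18.4, 10.6]
opening: 0.0342
grip_force: 10.0
```

```bash
python3 - <<'E'
from h import *
print(tcp_slab(),monitor.get_obs()['opening'])
E
```

```text
(array([-191.3, -129.2]), np.float64(172.5), array([-0.4, 18.4, 10.6])) 0.0342171776746977
```

>>> step_arm(commands=[[40,[-0.5,0,-3],0],[40,[-0.5,0,-6],0],[40,[-0.5,0,-9],0],[40,[-0.5,0,-12],0],[40,[-0.5,0,-15],0],[40,[-0.5,0,-18],0],[40,[-0.5,0,-21],0],[40,[-0.5,0,-23],0]])

```text
t: 6.5
tool_pos: [0.4141, -0.0401, 0.1944]
tool_rot: [-2.145, -2.29, -0.009]
contact_force: [2.0, 12.7, 1.5]
opening: 0.0347
grip_force: 6.2
```

```bash
python3 - <<'E'
from h import *
print(tcp_slab(),monitor.get_obs()['opening'])
im=np.hstack([eyes.get_image('scene')[200:400,250:450],eyes.get_image('wrist')[240:440,220:420]])
cv2.imwrite("pics/c3.png",cv2.resize(im[:,:,::-1],None,fx=2,fy=2))
E
```

```text
(array([-190.6, -129.8]), np.float64(194.4), array([ 2. , 12.7,  1.5])) 0.03467202785606277
```

View pics/c3.png

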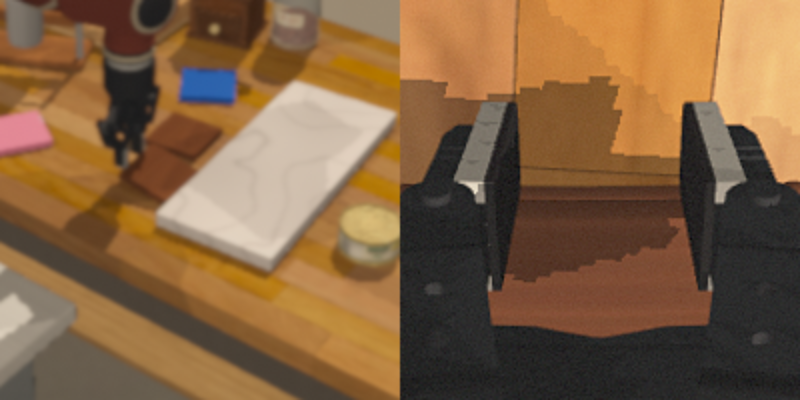

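The coaster's near edge is carried up at the fingertips (about 15° tilt), held with 13 N. I'll continue along the arc.

>>> step_arm(commands=[[40,[-1.5,0,-6],0],[40,[-4,0,-12],0],[40,[-7,0,-18],0],[40,[-11,0,-24],0],[40,[-15,0,-30],0],[40,[-20,0,-35],0],[40,[-26,0,-40],0],[40,[-32,0,-44],0],[40,[-38,0,-47],0],[40,[-44,0,-49],0],[40,[-50,0,-50],0],[40,[-54,0,-50],0]])

```text
t: 8.1
tool_pos: [0.4211, -0.0949, 0.2562]
tool_rot: [-2.144, -2.292, -0.011]
contact_force: [-25.5, 24.2, 71.0]
opening: 0.0344
grip_force: 34.1
```

```bash
python3 - <<'E'
from h import *
print(tcp_slab(),monitor.get_obs()['opening'])
im=np.hstack([eyes.get_image('scene')[200:400,250:450],eyes.get_image('wrist')[240:440,220:420]])
cv2.imwrite("pics/c4.png",cv2.resize(im[:,:,::-1],None,fx=2,fy=2))
E
```

```text
(array([-135.5, -126.5]), np.float64(256.2), array([-25.5,  24.2,  71. ])) 0.0343515222845258
```

View pics/c4.png

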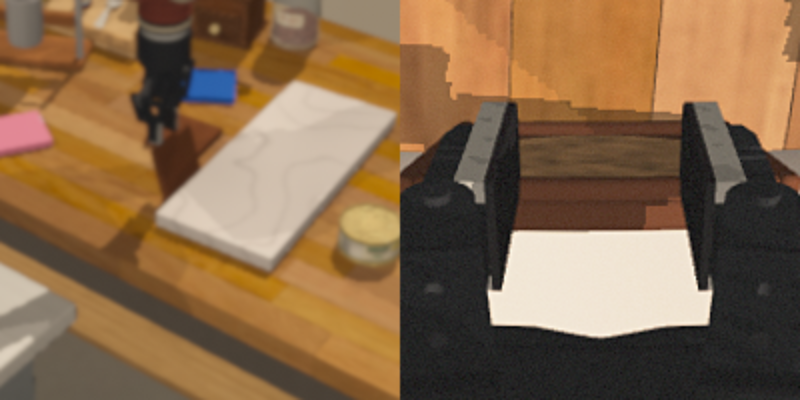

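The coaster is at about 70°, with the fingertips riding on its upper edge (71 N down). I'll relieve the load, then drag it over along the arc.

>>> step_arm(commands=[[40,[0,0,-4],0],[40,[0,0,-7],0],[40,[-1,0,-7],0]])

```text
t: 8.57
tool_pos: [0.4199, -0.0969, 0.2579]
tool_rot: [2.143, 2.291, 0.006]
contact_force: [-8.6, 8.7, 31.1]
opening: 0.0343
grip_force: 14.5
```

```bash
python3 - <<'E'
from h import *
print(tcp_slab(),monitor.get_obs()['opening'])
E
```

```text
(array([-133.6, -127.8]), np.float64(257.9), array([-8.6,  8.7, 31.1])) 0.03432585399440639
```

>>> step_arm(commands=[[40,[-4,0,-1.5],0],[40,[-8,0,-3],0],[40,[-12,0,-4],0],[40,[-15,0,-4.5],0]])

```text
t: 9.07
tool_pos: [0.4202, -0.1126, 0.2595]
tool_rot: [2.142, 2.289, 0.003]
contact_force: [0.4, 1.1, 1.1]
opening: 0.0343
grip_force: 0.0
```

```bash
python3 - <<'E'
from h import *
print(tcp_slab(),monitor.get_obs()['opening'])
np.save('a.npy',eyes.get_image('wrist'))
cv2.imwrite("pics/c5.png",np.hstack([cv2.resize(eyes.get_image('scene')[250:350,280:380,::-1],None,fx=4,fy=4),cv2.resize(np.load('a.npy')[240:440,220:420,::-1],None,fx=2,fy=2)]))
E
```

```text
(array([-118. , -128.5]), np.float64(259.5), array([0.4, 1.1, 1.1])) 0.034324513262021496
```

View pics/c5.png

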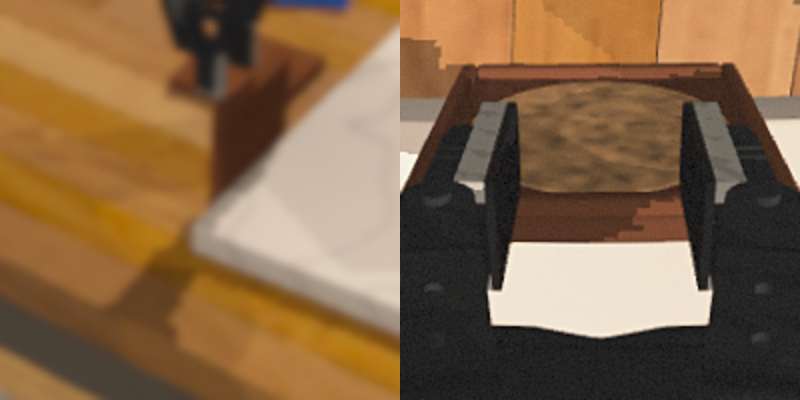

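```bash
python3 - <<'E'
from h import *
print(tcp_slab())
b=eyes.get_image('wrist');a=np.load('a.npy')
d=np.abs(a.astype(int)-b)[240:440,220:420].mean();print(d)
i=eyes.camera_info('wrist')
# edges in crop: top bottom-lip y~65 ; top edge face y 195..240 (x2 crop)
for th in (70,75,80,85,90,95):
    t=np.radians(th);c,s=np.cos(t),np.sin(t);x0=-90-12*s
    out=[]
    for (x,z) in [(0,0),(-90,0),(-90,12)]:
        X=x0+x*c+z*s;Z=-x*s+z*c
        w=SC+X/1000*XS-.129*YS
        u,v=proj(i,[[*w,Z/1000]],True)[0];out.append(round(2*(v-240)))
    print(th,out)
E
```

```text
(array([-118.5, -129.7]), np.float64(256.8), array([ 0.9, -0.9, -0.1]))
10.800983333333333
70 [76, 83, 142]
75 [75, 121, 178]
80 [75, 157, 212]
85 [74, 192, 242]
90 [74, 224, 270]
95 [74, 254, 294]
```

```bash
python3 - <<'E'
from h import *
print(tcp_slab())
cv2.imwrite("pics/c6.png",np.hstack([cv2.resize(eyes.get_image('scene')[250:350,280:380,::-1],None,fx=4,fy=4),cv2.resize(eyes.get_image('wrist')[240:440,220:420,::-1],None,fx=2,fy=2)]))
E
```

```text
(array([-118.9, -130.1]), np.float64(256.0), array([-1.1, -0.2,  0.4]))
```

View pics/c6.png

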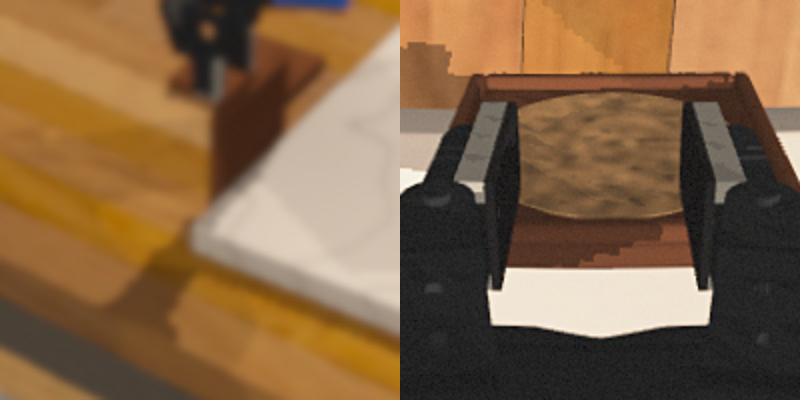

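The coaster now stands upright, dish toward the fingers, which are 6 mm behind it. I'll lower slightly and push it over.

>>> step_arm(commands=[[40,[0,0,8],0],[40,[-4,0,10],0],[40,[-8,0,10],0],[40,[-13,0,10],0],[40,[-18,0,10],0],[40,[-24,0,10],0],[40,[-30,0,10],0],[40,[-36,0,10],0],[40,[-42,0,10],0],[40,[-42,0,10],0],[40,[-30,0,-10],0],[40,[-20,0,-60],0]])

```text
t: 10.82
tool_pos: [0.419, -0.1306, 0.3138]
tool_rot: [-2.142, -2.289, 0.003]
contact_force: [1.6, 0.1, 0.5]
opening: 0.0342
grip_force: 0.0
```

>>> step_arm(commands=[[40,[50,0,-50],0],[40,[80,0,-80],0],[40,[80,0,-80],0]])

```text
t: 11.2
tool_pos: [0.4152, -0.0501, 0.4]
tool_rot: [2.138, 2.293, 0.006]
contact_force: [-0.9, -0.3, -0.3]
opening: 0.0342
grip_force: 0.0
```

```bash
python3 - <<'E'
from h import *
print(tcp_slab())
cv2.imwrite("pics/w7.png",eyes.get_image('wrist')[:,:,::-1])
E
```

```text
(array([-180.7, -129.4]), np.float64(400.0), array([-0.9, -0.3, -0.3]))
```

View pics/w7.png

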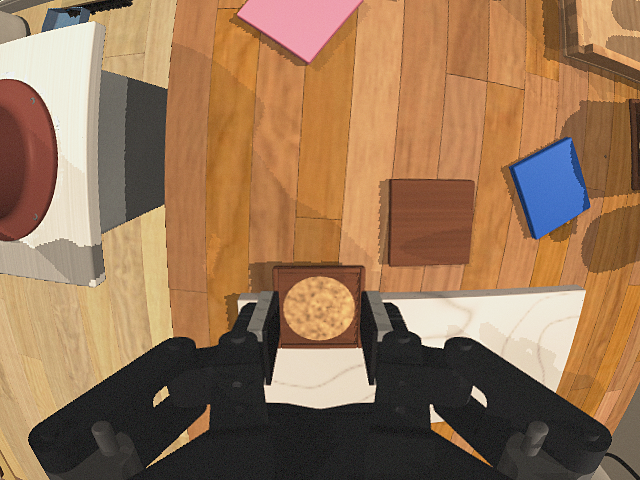

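Coaster A lies on the slab dish side up, overhanging the left edge: corners (274,267),(362,266),(361,347). B is still flat, at (430,222). Measuring both.

```bash
python3 - <<'E'
from h import *
i=eyes.camera_info('wrist')
print(slab([hit(i,*p,.034,True) for p in [(274,267),(362,266),(361,347),(281,348)]]).round(1).tolist())
print(slab([hit(i,*p,.012,True) for p in [(390,179),(473,180),(470,264),(389,265)]]).round(1).tolist())
print(slab([hit(i,*p,.022,True) for p in [(584,286),(385,292),(239,294)]]).round(1).tolist())
print(toolmove([*(SC-.150*XS-.127*YS),.22]))
E
```

```text
[[-132.0, -171.4], [-132.9, -87.9], [-43.4, -85.0], [-42.3, -168.3]]
[[-213.5, -60.3], [-215.5, 26.7], [-126.3, 32.2], [-126.2, -57.4]]
[[-98.1, 194.6], [-100.7, -61.7], [-98.3, -210.4]]
[-29.7   2.1 177.6]
```

>>> step_arm(commands=[[40,[0,1,60],0],[40,[0,1,120],0],[40,[0,1,175],0],[40,[0,1,198],0],[40,[0,1,201],0],[40,[-15,1,201],0],[40,[-28,1,201],0],[40,[-36,1,201],0],[40,[-42,1,201],0],[40,[-48,1,201],0],[40,[-54,1,201],0],[40,[-60,1,201],0]])

```text
t: 12.75
tool_pos: [0.4198, -0.1116, 0.195]
tool_rot: [-2.146, -2.294, -0.0]
contact_force: [-1.0, 1.9, 0.6]
opening: 0.034
grip_force: 0.6
```

>>> step_arm(commands=[[40,[-6,0,0],0],[40,[-12,0,0],0],[40,[-18,0,0],0],[40,[-24,0,0],0],[40,[-30,0,0],0],[40,[-36,0,0],0],[40,[-42,0,0],0],[40,[-48,0,0],0],[40,[-53,0,0],0],[40,[-53,0,0],0],[40,[-40,0,0],0],[40,[0,0,-60],0]])

```text
t: 14.25
tool_pos: [0.4182, -0.1155, 0.2431]
tool_rot: [-2.142, -2.284, 0.005]
contact_force: [-0.0, 0.2, -0.5]
opening: 0.034
grip_force: 0.0
```

>>> step_arm(commands=[[40,[60,60,-140],0],[40,[120,120,-140],0],[40,[130,120,-140],0],[40,[130,120,-140],0],[40,[130,120,-140],0]])

```text
t: 14.88
tool_pos: [0.5322, 0.0235, 0.3893]
tool_rot: [2.14, 2.296, 0.004]
contact_force: [-0.6, 0.2, 0.1]
opening: 0.0342
grip_force: 0.0
```

```bash
python3 - <<'E'
from h import *
print(tcp_slab())
cv2.imwrite("pics/w8.png",eyes.get_image('wrist')[:,:,::-1])
E
```

```text
(array([-246.2,   -7.8]), np.float64(389.3), array([-0.6,  0.2,  0.1]))
```

View pics/w8.png

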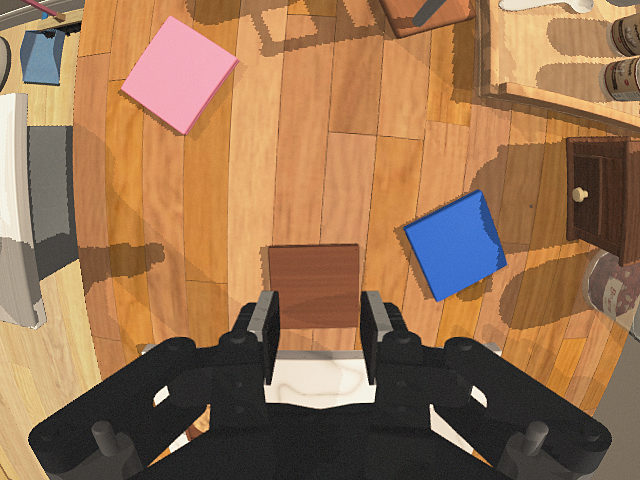

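B's corners are (269,245),(358,244),(359,328), about 6 px left of the finger centre line; the blue decoy is clear. I'll repeat the procedure for B.

```bash
python3 - <<'E'
from h import *
i=eyes.camera_info('wrist')
print(slab([hit(i,*p,.012,True) for p in [(269,245),(358,244),(359,328),(269,328)]]).round(1).tolist())
E
```

```text
[[-216.0, -57.0], [-217.0, 29.0], [-125.5, 33.4], [-125.2, -61.2]]
```

>>> step_arm(commands=[[40,[0,-6,60],0],[40,[0,-6,120],0],[40,[0,-6,180],0],[40,[0,-6,208],0],[40,[0,-6,214],0],[40,[0,-6,214],0]])

```text
t: 15.68
tool_pos: [0.5237, 0.02, 0.1726]
tool_rot: [-2.145, -2.29, 0.005]
contact_force: [-6.2, -0.1, 8.3]
opening: 0.0342
grip_force: 4.1
```

>>> step_arm(commands=[[40,[-8,0,-0.6],0],[40,[-15,0,-0.6],0],[40,[-21,0,-0.6],0],[40,[-27,0,-0.6],0],[40,[-33,0,-0.6],0],[40,[-39,0,-0.6],0],[40,[-44,0,-0.6],0],[40,[-48,0,-0.6],0],[40,[-51,0,-0.6],0],[40,[-53,0,-0.6],0],[40,[-54,0,-0.6],0],[40,[-54,0,-0.6],0]])

```text
t: 17.18
tool_pos: [0.5286, -0.0311, 0.1736]
tool_rot: [-2.143, -2.289, -0.007]
contact_force: [-1.4, 14.5, 4.0]
opening: 0.0343
grip_force: 6.8
```

```bash
python3 - <<'E'
from h import *
print(tcp_slab(),monitor.get_obs()['opening'])
E
```

```text
(array([-192.,  -15.]), np.float64(173.6), array([-1.4, 14.5,  4. ])) 0.03428971334273199
```

>>> step_arm(commands=[[40,[-0.5,0,1],0],[40,[-1.5,0,0.5],0],[40,[-1.5,0,-3],0],[40,[-1.5,0,-6],0],[40,[-1.5,0,-9],0],[40,[-1.5,0,-12],0],[40,[-1.5,0,-15],0],[40,[-1.5,0,-18],0],[40,[-1.5,0,-21],0],[40,[-1.5,0,-24],0]])

```text
t: 18.42
tool_pos: [0.5286, -0.0326, 0.1974]
tool_rot: [-2.143, -2.29, -0.007]
contact_force: [-0.4, 10.8, 2.2]
opening: 0.0345
grip_force: 5.8
```

```bash
cat >> h.py <<'E'
def vtab(ys,ths=(0,10,15,20,30,40,50,60,70,80,90)):
    i=eyes.camera_info('wrist')
    for th in ths:
        t=np.radians(th);c,s=np.cos(t),np.sin(t);o=[]
        for x,z in [(-90,0),(-90,12)]:
            w=SC+(-90-12*s+x*c+z*s)/1000*XS+ys*YS
            o.append(proj(i,[[*w,(-x*s+z*c)/1000]],True)[0].round(0).tolist())
        print(th,o)
E
python3 - <<'E'
from h import *
print(tcp_slab(),monitor.get_obs()['opening'])
w=eyes.get_image('wrist');vtab(-.015,(0,5,10,15,20))
g=w[240:400,310:330].astype(int).mean(1);print([(240+k,*g[k].astype(int)) for k in range(0,160,4)])
E
```

```text
(array([-190.5,  -15. ]), np.float64(197.4), array([-0.4, 10.8,  2.2])) 0.03446939453514691
0 [[318.0, 309.0], [318.0, 320.0]]
5 [[318.0, 315.0], [318.0, 329.0]]
10 [[318.0, 322.0], [318.0, 339.0]]
15 [[318.0, 332.0], [318.0, 352.0]]
20 [[318.0, 343.0], [318.0, 366.0]]
[(240, np.int64(213), np.int64(144), np.int64(92)), (244, np.int64(211), np.int64(143), np.int64(89)), (248, np.int64(212), np.int64(144), np.int64(90)), (252, np.int64(213), np.int64(144), np.int64(91)), (256, np.int64(215), np.int64(146), np.int64(92)), (260, np.int64(213), np.int64(144), np.int64(91)), (264, np.int64(214), np.int64(146), np.int64(92)), (268, np.int64(214), np.int64(145), np.int64(91)), (272, np.int64(215), np.int64(147), np.int64(93)), (276, np.int64(215), np.int64(146), np.int64(93)), (280, np.int64(165), np.int64(113), np.int64(72)), (284, np.int64(173), np.int64(119), np.int64(76)), (288, np.int64(162), np.int64(111), np.int64(72)), (292, np.int64(166), np.int64(114), np.int64(74)), (296, np.int64(172), np.int64(118), np.int64(76)), (300, np.int64(176), np.int64(121), np.int64(79)), (304, np.int6
[... 480 characters left out ...]
4(32)), (344, np.int64(72), np.int64(46), np.int64(32)), (348, np.int64(83), np.int64(52), np.int64(37)), (352, np.int64(84), np.int64(52), np.int64(37)), (356, np.int64(81), np.int64(51), np.int64(37)), (360, np.int64(79), np.int64(49), np.int64(35)), (364, np.int64(82), np.int64(51), np.int64(37)), (368, np.int64(87), np.int64(54), np.int64(38)), (372, np.int64(115), np.int64(68), np.int64(48)), (376, np.int64(118), np.int64(72), np.int64(49)), (380, np.int64(118), np.int64(72), np.int64(49)), (384, np.int64(114), np.int64(69), np.int64(47)), (388, np.int64(117), np.int64(69), np.int64(47)), (392, np.int64(120), np.int64(72), np.int64(50)), (396, np.int64(121), np.int64(73), np.int64(50))]
```

B is tilted about 15° and gripped. Continuing.

>>> step_arm(commands=[[40,[-1.5,0,-6],0],[40,[-4,0,-12.5],0],[40,[-7,0,-19],0],[40,[-11,0,-25.5],0],[40,[-15,0,-31.5],0],[40,[-20,0,-38],0],[40,[-24,0,-42],0]])

```text
t: 19.35
tool_pos: [0.531, -0.0573, 0.2414]
tool_rot: [-2.144, -2.292, -0.007]
contact_force: [-3.0, 9.0, 8.7]
opening: 0.0342
grip_force: 6.5
```

```bash
python3 - <<'E'
from h import *
print(tcp_slab(),monitor.get_obs()['opening'])
w=eyes.get_image('wrist');vtab(-.015,(30,40,45,50,55,60,70))
g=w[240:400,310:330].astype(int).mean(1)[:,0].astype(int);print([(240+k,g[k]) for k in range(0,160,3)])
E
```

```text
(array([-165.7,  -14.3]), np.float64(241.4), array([-3. ,  9. ,  8.7])) 0.03421465860226024
30 [[316.0, 273.0], [316.0, 293.0]]
40 [[316.0, 297.0], [316.0, 322.0]]
45 [[316.0, 312.0], [316.0, 339.0]]
50 [[316.0, 328.0], [316.0, 356.0]]
55 [[316.0, 345.0], [316.0, 373.0]]
60 [[316.0, 362.0], [316.0, 390.0]]
70 [[316.0, 396.0], [316.0, 421.0]]
[(240, np.int64(211)), (243, np.int64(210)), (246, np.int64(209)), (249, np.int64(211)), (252, np.int64(210)), (255, np.int64(210)), (258, np.int64(210)), (261, np.int64(210)), (264, np.int64(210)), (267, np.int64(211)), (270, np.int64(210)), (273, np.int64(212)), (276, np.int64(213)), (279, np.int64(213)), (282, np.int64(212)), (285, np.int64(209)), (288, np.int64(209)), (291, np.int64(211)), (294, np.int64(212)), (297, np.int64(212)), (300, np.int64(201)), (303, np.int64(188)), (306, np.int64(177)), (309, np.int64(145)), (312, np.int64(135)), (315, np.int64(131)), (318, np.int64(128)), (321, np.int64(125)), (324, np.int64(133)), (327, np.int64(85)), (330, np.int64(90)), (333, np.int64(96)), (336, np.int64(71)), (339, np.int64(83)), (342, np.int64(83)), (345, np.int64(86)), (348, np.int64(88)), (351, np.int64(79)), (354, np.int64(70)), (357, np.int64(88)), (360, np.int64(90)), (363, np.int64(92)), (366, np.int64(90)), (369, np.int64(87)), (372, np.int64(113)), (375, np.int64(133)), (378, np.int64(141)), (381, np.int64(145)), (384, np.int64(204)), (387, np.int64(240)), (390, np.int64(240)), (393, np.int64(240)), (396, np.int64(241)), (399, np.int64(241))]
```

>>> step_arm(commands=[[40,[-4,0,-3],0],[40,[-8,0,-5.5],0],[40,[-13,0,-8],0],[40,[-18,0,-10],0],[40,[-23,0,-11.5],0],[40,[-28,0,-13],0]])

```text
t: 20.15
tool_pos: [0.5339, -0.0859, 0.2578]
tool_rot: [2.146, 2.294, 0.007]
contact_force: [-8.3, 9.1, 22.6]
opening: 0.0344
grip_force: 12.5
```

```bash
python3 - <<'E'
from h import *
print(tcp_slab(),monitor.get_obs()['opening'])
w=eyes.get_image('wrist');vtab(-.015,(60,65,70,75,80,85,90))
g=w[240:400,310:330].astype(int).mean(1)[:,0].astype(int);print([(240+k,int(g[k])) for k in range(0,160,4)])
E
```

```text
(array([-137. ,  -13.3]), np.float64(257.8), array([-8.3,  9.1, 22.6])) 0.03438702940588831
60 [[313.0, 284.0], [313.0, 312.0]]
65 [[313.0, 301.0], [313.0, 329.0]]
70 [[313.0, 319.0], [313.0, 346.0]]
75 [[313.0, 336.0], [313.0, 362.0]]
80 [[313.0, 352.0], [313.0, 377.0]]
85 [[313.0, 368.0], [313.0, 391.0]]
90 [[313.0, 383.0], [313.0, 403.0]]
[(240, 207), (244, 206), (248, 204), (252, 204), (256, 201), (260, 194), (264, 186), (268, 184), (272, 186), (276, 186), (280, 186), (284, 186), (288, 191), (292, 139), (296, 121), (300, 127), (304, 89), (308, 91), (312, 97), (316, 97), (320, 103), (324, 68), (328, 92), (332, 92), (336, 78), (340, 85), (344, 86), (348, 74), (352, 240), (356, 240), (360, 239), (364, 239), (368, 240), (372, 240), (376, 240), (380, 240), (384, 239), (388, 237), (392, 224), (396, 236)]
```

>>> step_arm(commands=[[40,[-4,0,-2],0],[40,[-8,0,-3.5],0],[40,[-12,0,-4.5],0],[40,[-16,0,-5],0],[40,[-18,0,-5],0]])

```text
t: 20.82
tool_pos: [0.535, -0.1053, 0.2619]
tool_rot: [2.143, 2.291, 0.002]
contact_force: [-3.9, 1.0, 15.8]
opening: 0.0343
grip_force: 7.8
```

```bash
python3 - <<'E'
from h import *
print(tcp_slab(),monitor.get_obs()['opening'])
w=eyes.get_image('wrist');w=eyes.get_image('wrist');vtab(-.015,(70,75,80,85,90,95))
g=w[240:400,310:330].astype(int).mean(1)[:,0].astype(int);print([(240+k,int(g[k])) for k in range(0,160,4)])
E
```

```text
(array([-117.6,  -13.5]), np.float64(261.9), array([-3.9,  1. , 15.8])) 0.0342667916690275
70 [[313.0, 273.0], [313.0, 301.0]]
75 [[313.0, 291.0], [313.0, 319.0]]
80 [[313.0, 308.0], [313.0, 335.0]]
85 [[313.0, 325.0], [313.0, 350.0]]
90 [[313.0, 341.0], [313.0, 364.0]]
95 [[313.0, 356.0], [314.0, 376.0]]
[(240, 184), (244, 185), (248, 187), (252, 186), (256, 184), (260, 185), (264, 186), (268, 198), (272, 132), (276, 79), (280, 118), (284, 116), (288, 122), (292, 132), (296, 112), (300, 109), (304, 113), (308, 112), (312, 98), (316, 105), (320, 104), (324, 78), (328, 90), (332, 88), (336, 82), (340, 86), (344, 84), (348, 245), (352, 239), (356, 239), (360, 237), (364, 226), (368, 237), (372, 240), (376, 240), (380, 240), (384, 240), (388, 240), (392, 240), (396, 239)]
```

>>> step_arm(commands=[[40,[-4,0,0],0],[40,[-8,0,0],0],[40,[-10,0,0],0],[40,[-10,0,-4],0],[40,[-10,0,-4],0]])

```text
t: 21.55
tool_pos: [0.5346, -0.1149, 0.2625]
tool_rot: [2.145, 2.293, 0.001]
contact_force: [-0.6, -0.2, 5.8]
opening: 0.0346
grip_force: 2.6
```

```bash
python3 - <<'E'
from h import *
print(tcp_slab(),monitor.get_obs()['opening'])
for k in range(2):
    w=eyes.get_image('wrist')
    g=w[240:420,310:330].astype(int).mean(1)[:,0].astype(int);print([(240+k,int(g[k])) for k in range(60,180,4)])
vtab(-.015,(70,75,80,85,90,95,100))
E
```

```text
(array([-108. ,  -14.6]), np.float64(262.5), array([-0.6, -0.2,  5.8])) 0.03463213569486856
[(300, 96), (304, 113), (308, 107), (312, 76), (316, 90), (320, 88), (324, 82), (328, 84), (332, 84), (336, 255), (340, 240), (344, 239), (348, 237), (352, 225), (356, 235), (360, 240), (364, 240), (368, 240), (372, 240), (376, 240), (380, 240), (384, 240), (388, 240), (392, 239), (396, 239), (400, 239), (404, 239), (408, 120), (412, 30), (416, 33)]
[(300, 96), (304, 114), (308, 107), (312, 76), (316, 89), (320, 89), (324, 82), (328, 84), (332, 84), (336, 255), (340, 240), (344, 239), (348, 237), (352, 225), (356, 235), (360, 239), (364, 240), (368, 240), (372, 240), (376, 240), (380, 240), (384, 240), (388, 240), (392, 239), (396, 239), (400, 239), (404, 239), (408, 119), (412, 30), (416, 32)]
70 [[316.0, 251.0], [316.0, 280.0]]
75 [[316.0, 269.0], [316.0, 298.0]]
80 [[316.0, 288.0], [316.0, 315.0]]
85 [[316.0, 305.0], [316.0, 331.0]]
90 [[316.0, 322.0], [317.0, 346.0]]
95 [[317.0, 338.0], [317.0, 359.0]]
100 [[317.0, 352.0], [317.0, 370.0]]
```

>>> step_arm(commands=[[40,[0,0,-5],0],[40,[0,0,-10],0],[40,[10,0,-10],0],[40,[18,0,-10],0],[40,[18,0,-10],0]])

```text
t: 22.28
tool_pos: [0.5328, -0.0958, 0.2712]
tool_rot: [-2.145, -2.295, 0.0]
contact_force: [0.4, 0.2, 0.6]
opening: 0.0343
grip_force: 0.0
```

```bash
python3 - <<'E'
from h import *
print(tcp_slab(),monitor.get_obs()['opening'])
w=eyes.get_image('wrist')
g=w[240:420,310:330].astype(int).mean(1)[:,0].astype(int);print([(240+k,int(g[k])) for k in range(60,180,4)])
vtab(-.015,(70,75,80,85,90,95,100))
E
```

```text
(array([-127.1,  -15.1]), np.float64(271.2), array([0.4, 0.2, 0.6])) 0.034321006033315324
[(300, 125), (304, 137), (308, 142), (312, 134), (316, 133), (320, 125), (324, 138), (328, 133), (332, 123), (336, 114), (340, 115), (344, 115), (348, 74), (352, 129), (356, 132), (360, 121), (364, 125), (368, 112), (372, 235), (376, 239), (380, 240), (384, 239), (388, 240), (392, 239), (396, 239), (400, 239), (404, 239), (408, 120), (412, 29), (416, 33)]
70 [[318.0, 286.0], [318.0, 312.0]]
75 [[318.0, 302.0], [318.0, 328.0]]
80 [[318.0, 319.0], [318.0, 343.0]]
85 [[318.0, 335.0], [318.0, 357.0]]
90 [[318.0, 349.0], [319.0, 370.0]]
95 [[319.0, 363.0], [319.0, 381.0]]
100 [[319.0, 375.0], [319.0, 391.0]]
```

B stands upright at 90°. Pushing it over, then sliding it fully onto the slab.

>>> step_arm(commands=[[40,[0,0,25],0],[40,[-8,0,25],0],[40,[-14,0,25],0],[40,[-19,0,25],0],[40,[-24,0,25],0],[40,[-30,0,25],0],[40,[-36,0,25],0],[40,[-42,0,25],0],[40,[-48,0,25],0],[40,[-48,0,20],0],[40,[-40,0,-20],0],[40,[0,0,-30],0]])

```text
t: 23.82
tool_pos: [0.5342, -0.0976, 0.3053]
tool_rot: [2.146, 2.287, 0.004]
contact_force: [0.9, 1.0, 0.4]
opening: 0.0341
grip_force: 0.0
```

>>> step_arm(commands=[[40,[50,0,0],0],[40,[60,0,50],0],[40,[60,0,100],0],[40,[60,0,106],0],[40,[60,0,106],0]])

```text
t: 24.45
tool_pos: [0.5296, -0.037, 0.1966]
tool_rot: [2.146, 2.293, 0.001]
contact_force: [0.2, 0.2, 0.1]
opening: 0.0341
grip_force: 0.0
```

```bash
python3 - <<'E'
from h import *
print(tcp_slab(),monitor.get_obs()['opening'])
w=eyes.get_image('wrist')
i=eyes.camera_info('wrist')
cv2.imwrite("pics/w9.png",w[:,:,::-1])
E
```

```text
(array([-186.1,  -14.4]), np.float64(196.6), array([0.2, 0.2, 0.1])) 0.03411606481903839
```

View pics/w9.png

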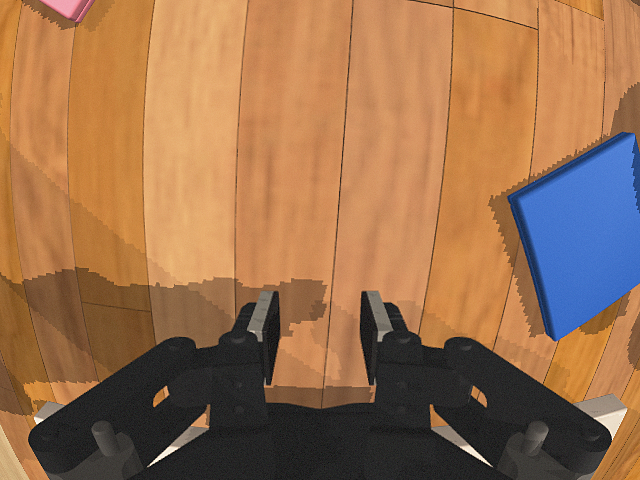

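The path is clear behind B (its overhanging edge is just visible at row 388). Pushing.

>>> step_arm(commands=[[40,[-20,0,0],0],[40,[-34,0,0],0],[40,[-42,0,0],0],[40,[-48,0,0],0],[40,[-54,0,0],0],[40,[-60,0,0],0],[40,[-66,0,0],0],[40,[-72,0,0],0],[40,[-78,0,0],0],[40,[-84,0,0],0],[40,[-90,0,0],0],[40,[-96,0,0],0]])

```text
t: 26.0
tool_pos: [0.5354, -0.133, 0.1955]
tool_rot: [-2.147, -2.294, 0.0]
contact_force: [0.0, -0.2, -0.3]
opening: 0.0341
grip_force: 0.3
```

>>> step_arm(commands=[[40,[-6,0,0],0],[40,[-12,0,0],0],[40,[-18,0,0],0],[40,[-23,0,0],0],[40,[-23,0,0],0],[40,[-10,0,0],0],[40,[20,-20,-60],0],[40,[70,-60,-120],0],[40,[70,-60,-180],0],[40,[70,-60,-240],0],[40,[70,-60,-240],0],[40,[70,-60,-240],0]])

```text
t: 27.5
tool_pos: [0.471, -0.0662, 0.4371]
tool_rot: [2.144, 2.293, 0.002]
contact_force: [0.4, -0.5, -1.4]
opening: 0.0344
grip_force: 0.0
```

```bash
python3 - <<'E'
from h import *
print(tcp_slab(),monitor.get_obs()['opening'])
w=eyes.get_image('wrist');i=eyes.camera_info('wrist')
a=eyes.get_image('side');s=eyes.get_image('scene')
cv2.imwrite("pics/w10.png",w[:,:,::-1]);cv2.imwrite("pics/s10.png",s[:,:,::-1]);cv2.imwrite("pics/d10.png",a[:,:,::-1])
f=np.full((480,640,3),0,np.uint8)
cv2.imwrite("pics/m10.png",np.hstack([cv2.resize(w[150:480,80:560,::-1],(480,330)),cv2.resize(a[170:310,140:290,::-1],(320,330))]))
E
```

```text
(array([-160.9,  -74.8]), np.float64(437.1), array([ 0.4, -0.5, -1.4])) 0.034371051630286586
```

View pics/m10.png

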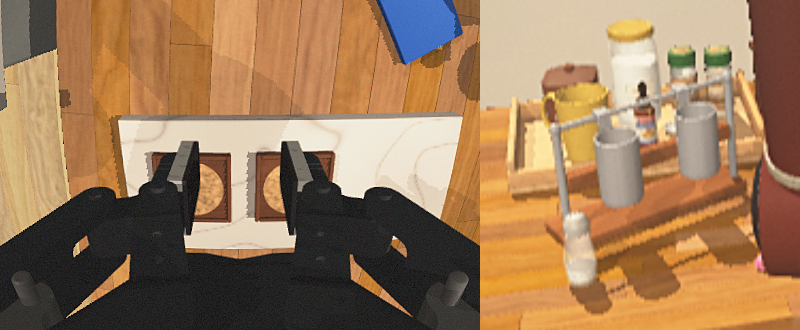

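Both coasters lie dish up, side by side and fully on the slab: A right edge at (310,303)-(312,372), B left edge at (336,302)-(337,371). Cups hang with rims at side pixels (204,228) and (242,217). Next I'll view the cups with the wrist camera.

>>> step_arm(commands=[[80,[358,-14,-15],67.5],[80,[358,-14,-15],67.5],[80,[358,-14,-15],67.5],[80,[358,-14,-15],67.5],[80,[358,-14,-15],67.5],[80,[358,-14,-15],67.5],[80,[358,-14,-15],67.5],[80,[358,-14,-15],67.5],[100,[358,-14,-15],67.5],[100,[358,-14,-15],67.5],[100,[358,-14,-15],67.5]])

```text
t: 29.02
tool_pos: [0.4335, 0.2887, 0.4504]
tool_rot: [3.06, 0.713, -0.0]
contact_force: [0.3, -0.2, -0.4]
opening: 0.0851
grip_force: 0.0
```

```bash
python3 - <<'E'
from h import *
o=monitor.get_obs();print(o['t'],o['tool_pos'],o['tool_rot'],o['q'])
i=eyes.camera_info('wrist');np.save('w11.npy',i['extrinsics'])
w=eyes.get_image('wrist')
cv2.imwrite("pics/w11.png",w[:,:,::-1])
s=eyes.get_image('scene');cv2.imwrite("pics/s11.png",s[:,:,::-1])
for P in [(.479,.38,.147),(.534,.269,.147),(.479,.38,.062)]: print(proj(i,[P],True))
# coaster corners from w10 (pose then): TCP -160.9,-74.8
E
```

```text
29.025 [0.43352953 0.28866699 0.45043478] [ 3.05951296e+00  7.13009389e-01 -2.78731058e-04] [ 4.44502689e-01 -2.22484929e-01  1.79599601e+00 -5.57027235e-05
  1.56827542e+00  1.55737900e+00]
[[233.53203534 128.4989332 ]]
[[402.76301923 127.70590097]]
[[253.56536901 131.37303017]]
```

View pics/w11.png

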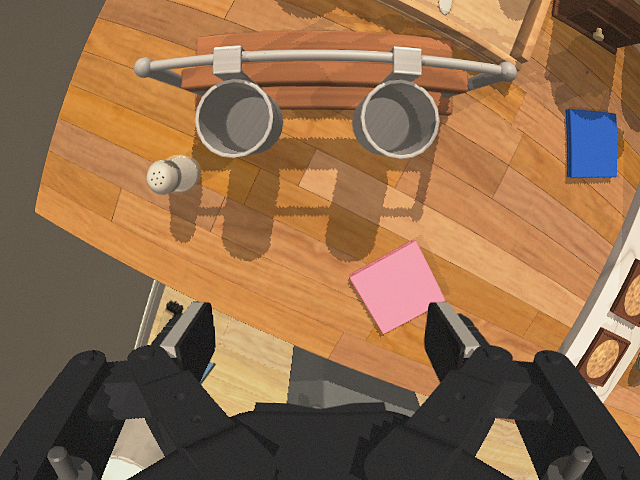

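Rims are centred at (235,119) and (400,119), post tops at (143,67) and (509,70); the shaker is at (172,174).

```bash
cat >> h.py <<'E'
def circ(img,i,c,rad,z):
    "refine rim circle: bright ring; fit circle in plane z from radial outermost gradient"
    pass
E
python3 - <<'E'
from h import *
i=eyes.camera_info('wrist')
L=hit(i,235,119,.147,True);Rr=hit(i,400,119,.147,True)
pl=hit(i,143,67,.164,True);pr=hit(i,509,70,.164,True)
print(L,Rr,np.linalg.norm(L-Rr),pl,pr,np.linalg.norm(pl-pr))
for d in (pl-pr,L-Rr): print('stand x angle',np.degrees(np.arctan2(d[1],d[0]))-90)
o=monitor.get_obs();M=R.from_rotvec(o['tool_rot']).as_matrix();print('tool x ang',np.degrees(np.arctan2(M[1,0],M[0,0])))
for pts in ([(195,119),(274,118),(235,81),(235,157)],[(362,119),(439,119),(400,81),(400,157)]):
    P=[hit(i,*p,.147,True)[:2] for p in pts];print('diam',np.linalg.norm(P[0]-P[1]),np.linalg.norm(P[2]-P[3]),np.mean(P,0))
print('L',toolmove([*L[:2],.30]),'R',toolmove([*Rr[:2],.30]))
# coasters from w10
w=cv2.imread('pics/w10.png')[:,:,::-1]
i2=dict(i);
TC=np.linalg.inv(np.block([[M,o['tool_pos'][:,None]],[np.zeros((1,3)),1]]))@i['extrinsics']
M2=R.from_rotvec([2.144,2.293,.002]).as_matrix();i2['extrinsics']=np.block([[M2,np.array([[.471],[-.0662],[.4371]])],[np.zeros((1,3)),1]])@TC
print(slab([hit(i2,*p,.034,True) for p in [(233,302),(310,303),(312,372),(336,302),(414,301),(337,371)]]).round(1).tolist())
print(slab([hit(i2,*p,.022,True) for p in [(199,266),(542,264)]]).round(1).tolist())
E
```

```text
[0.48583402 0.38242293 0.147     ] [0.53885576 0.27406076 0.147     ] 0.12063856372633791 [0.49572052 0.46162097 0.164     ] [0.61335706 0.2204884  0.164     ] 0.26829698389594514
stand x angle 26.005437593137344
stand x angle 26.072558400367015
tool x ang 26.248820325647735
diam 0.06009936428761164 0.05702769771665588 [0.48598033 0.38322607]
diam 0.058313261117441104 0.05693867158075729 [0.5393851  0.27363522]
L [ 88.3 -60.7 150.7] R [ 87.9  59.9 150.7]
[[-58.7, -169.5], [-58.5, -83.3], [34.2, -82.1], [-59.6, -54.8], [-59.1, 33.0], [32.9, -52.0]]
[[-96.8, -209.1], [-96.0, 204.5]]
```

>>> step_arm(commands=[[100,[50,35,0],0],[100,[88,60,0],0],[100,[88,60,40],0],[100,[88,60,90],0],[100,[88,60,130],0],[100,[88,60,155],0],[100,[88,60,165],0],[100,[88,60,165],0]])

```text
t: 30.12
tool_pos: [0.5388, 0.2746, 0.2855]
tool_rot: [3.059, 0.714, -0.001]
contact_force: [0.3, 0.3, 0.6]
opening: 0.0854
grip_force: 0.0
```

>>> step_arm(commands=[[50,[0,0,0],0],[50,[0,0,0],0],[50,[0,0,0],0],[50,[0,0,0],0],[50,[0,0,0],0],[50,[0,0,0],0]], squeeze=30)

```text
t: 30.88
tool_pos: [0.5394, 0.2749, 0.2878]
tool_rot: [-3.059, -0.715, -0.005]
contact_force: [-1.0, -0.9, 6.1]
opening: 0.06
grip_force: 32.2
```

>>> step_arm(commands=[[50,[0,0,-5],0],[50,[0,0,-12],0],[50,[0,0,-20],0],[50,[0,0,-30],0],[50,[0,0,-40],0],[50,[0,0,-40],0],[50,[-10,0,-40],0],[50,[-25,0,-40],0],[50,[-45,0,-45],0],[50,[-70,0,-60],0],[50,[-100,0,-70],0],[50,[-100,0,-70],0]])

```text
t: 32.38
tool_pos: [0.4474, 0.2298, 0.3559]
tool_rot: [-3.059, -0.715, -0.001]
contact_force: [0.9, 0.4, -1.4]
opening: 0.0597
grip_force: 34.2
```

```bash
python3 - <<'E'
from h import *
o=monitor.get_obs();print(o['t'],o['tool_pos'],o['contact_force'],o['opening'])
# check with side camera: is cup away from the bar?
a=eyes.get_image('side');i=eyes.camera_info('side')
b=cv2.imread('pics/d10.png')[:,:,::-1]
c=o['tool_pos'];z0=c[2]-.2865+.062
print('proj cup base/rim',proj(i,[[c[0],c[1],z0],[c[0],c[1],z0+.085]]).round(), 'old', proj(i,[[.539,.274,.1]]).round())
u,v=proj(i,[[.539,.274,.1]])[0].astype(int);print('old spot change',np.abs(a[v-8:v+8,u-8:u+8].astype(int)-b[v-8:v+8,u-8:u+8]).mean())
u,v=proj(i,[[.486,.3825,.1]])[0].astype(int);print('L cup change',np.abs(a[v-8:v+8,u-8:u+8].astype(int)-b[v-8:v+8,u-8:u+8]).mean())
A_=SC-.012*XS-.1265*YS;B_=SC-.012*XS-.011*YS
print('A',A_,'B',B_,toolmove([*A_,c[2]]),toolmove([*B_,c[2]]))
# is a coaster displaced? compare scene at coasters later
s=eyes.get_image('scene');cv2.imwrite('pics/s12.png',s[:,:,::-1]);s0=cv2.imread('pics/s11.png')[:,:,::-1]
si=eyes.camera_info('scene')
for P in (A_,B_):
    u,v=proj(si,[[*P,.03]])[0].astype(int);print(u,v,s[v,u],s0[v,u],np.abs(s[v-15:v+15,u-15:u+15].astype(int)-s0[v-15:v+15,u-15:u+15]).mean())
E
```

```text
32.375 [0.44736234 0.22979361 0.35590131] [ 0.89914946  0.44982938 -1.42772958] 0.059680048005575366
proj cup base/rim [[259. 232.]
 [257. 204.]] old [[242. 231.]]
old spot change 46.438802083333336
L cup change 5.3984375
A [ 0.42931623 -0.21815737] B [ 0.54455906 -0.21045419] [-215.3  393.5   -0.5] [-1.086e+02  4.377e+02 -4.000e-01]
367 298 [188 142  81] [188 142  82] 2.62
387 278 [186 140  80] [185 139  80] 1.0151851851851852
```

```bash
python3 - <<'E'
from h import *
s=cv2.imread('pics/s12.png')[:,:,::-1];i=eyes.camera_info('scene')
m=((s[...,0]>140)&(s[...,2]<125)&(s[...,0]-s[...,2].astype(int)>60)).astype(np.uint8)
n,l,st,c=cv2.connectedComponentsWithStats(m,connectivity=4)
for k in range(1,n):
    if 60<st[k,4]<900 and 340<c[k][0]<410 and 255<c[k][1]<320: 
        w=hit(i,*c[k],.031);print(st[k],c[k],w,slab(w))
E
```

```text
[376 271  25  14 287] [388.04878049 277.47038328] [ 0.54820401 -0.21171999  0.031     ] [-10.49392404  -7.44759594]
[356 290  26  17 340] [368.59705882 297.95      ] [ 0.43021632 -0.22089969  0.031     ] [  -9.20375048 -125.78480603]
```

>>> step_arm(commands=[[50,[-12,50,0],0],[50,[-26,105,0],0],[50,[-39,160,0],0],[50,[-52,215,0],0],[50,[-66,270,0],0],[50,[-79,325,0],0],[50,[-93,380,0],0],[50,[-103,425,0],0],[50,[-107,439,0],0],[50,[-107,439,0],0],[50,[-107,439,0],0]])

```text
t: 33.85
tool_pos: [0.5476, -0.2093, 0.3551]
tool_rot: [-3.058, -0.716, 0.001]
contact_force: [0.9, 0.1, -0.9]
opening: 0.0599
grip_force: 34.2
```

```bash
python3 - <<'E'
from h import *
o=monitor.get_obs();print(tcp_slab(),o['opening'],o['grip_force'])
t=SC-.011*XS-.009*YS;print(toolmove([*t,.256]))
E
```

```text
(array([-12.9,  -7.9]), np.float64(355.1), array([ 0.9,  0.1, -0.9])) 0.059938016087949984 34.154202193021774
[-1.7  1.4 99.1]
```

>>> step_arm(commands=[[50,[-1.7,1.4,40],0],[50,[-1.7,1.4,75],0],[50,[-1.7,1.4,90],0],[50,[-1.7,1.4,94],0],[50,[-1.7,1.4,96],0],[50,[-1.7,1.4,98],0],[50,[-1.7,1.4,98],0]])

```text
t: 34.72
tool_pos: [0.547, -0.2127, 0.2584]
tool_rot: [3.058, 0.714, 0.002]
contact_force: [0.5, 0.0, -0.3]
opening: 0.06
grip_force: 34.2
```

>>> step_arm(commands=[[50,[0,0,1],0],[50,[0,0,1],0]])

```text
t: 34.98
tool_pos: [0.5467, -0.2126, 0.2567]
tool_rot: [3.059, 0.714, 0.0]
contact_force: [-0.0, 0.5, -0.5]
opening: 0.0598
grip_force: 34.2
```

>>> step_arm(commands=[[50,[0,0,1],0],[50,[0,0,1],0]])

```text
t: 35.22
tool_pos: [0.5469, -0.2126, 0.2565]
tool_rot: [3.059, 0.715, -0.0]
contact_force: [-2.7, 1.5, 5.3]
opening: 0.06
grip_force: 34.6
```

>>> step_arm(commands=[[50,[0,0,0.7],0],[50,[0,0,0.7],0]])

```text
t: 35.48
tool_pos: [0.547, -0.2127, 0.2565]
tool_rot: [3.059, 0.715, -0.0]
contact_force: [-4.8, 2.0, 8.5]
opening: 0.0596
grip_force: 34.9
```

Seated on the coaster. Unload, open, and retreat straight up.

>>> step_arm(commands=[[50,[0,0,-1.2],0],[75,[0,0,-1.2],0],[80,[0,0,-1.2],0],[90,[0,0,-1.2],0],[100,[0,0,-1.2],0],[100,[0,0,-1.2],0],[100,[0,0,-20],0],[100,[0,0,-60],0],[100,[0,0,-110],0],[100,[0,0,-110],0]])

```text
t: 36.72
tool_pos: [0.5481, -0.2132, 0.3728]
tool_rot: [3.051, 0.713, 0.015]
contact_force: [0.1, 0.1, 0.2]
opening: 0.0854
grip_force: 0.0
```

```bash
python3 - <<'E'
from h import *
o=monitor.get_obs();print(tcp_slab(),o['opening'],o['tool_pos'])
print('over L cup z.45',toolmove([.486,.3825,.42]))
i=eyes.camera_info('wrist');w=eyes.get_image('wrist');cv2.imwrite('pics/w13.png',w[:,:,::-1])
# rim: bright grey unsaturated ring near expected projection
P=[.5468,-.2125]
for z in (.115,.030): print(z,proj(i,[[*P,z]],True))
h=cv2.cvtColor(w,cv2.COLOR_RGB2HSV)
u,v=proj(i,[[*P,.115]],True)[0].astype(int)
for dv in range(-60,80,10): print(v+dv,[tuple(int(q) for q in w[v+dv,u+du]) if 0<=v+dv<480 else 0 for du in (-60,-45,-30,0,30,45,60)])
E
```

```text
(array([-9. , -7.7]), np.float64(372.8), array([0.1, 0.1, 0.2])) 0.08536878759562375 [ 0.54806344 -0.21320965  0.37278661]
over L cup z.45 [ 208.7 -561.   -51.4]
0.115 [[312.05585376 257.10913266]]
0.03 [[312.956043  227.7092945]]
197 [(225, 208, 186), (225, 209, 185), (103, 59, 39), (156, 147, 131), (100, 58, 35), (54, 31, 16), (108, 78, 63)]
207 [(222, 202, 177), (102, 59, 39), (181, 129, 80), (158, 148, 132), (218, 158, 94), (96, 57, 40), (63, 37, 32)]
217 [(222, 203, 181), (75, 43, 29), (184, 134, 84), (163, 149, 134), (115, 106, 99), (106, 65, 46), (111, 66, 46)]
227 [(221, 201, 179), (102, 61, 36), (115, 107, 96), (105, 98, 88), (158, 147, 133), (101, 59, 41), (222, 202, 179)]
237 [(203, 183, 166), (116, 68, 41), (69, 63, 60), (102, 95, 87), (109, 102, 94), (100, 59, 41), (219, 199, 177)]
247 [(114, 68, 49), (121, 73, 50), (72, 70, 63), (106, 99, 90), (72, 69, 62), (168, 156, 143), (216, 195, 173)]
257 [(122, 71, 48), (95, 50, 29), (69, 65, 58), (106, 101, 92), (72, 65, 62), (166, 153, 137), (216, 197, 175)]
267 [(233, 226, 203), (163, 148, 131), (109, 103, 92), (78, 71, 66), (67, 59, 56), (155, 141, 129), (215, 193, 171)]
277 [(216, 193, 173), (224, 216, 191), (115, 105, 97), (123, 117, 105), (101, 94, 88), (218, 197, 173), (215, 192, 171)]
287 [(74, 44, 30), (218, 200, 176), (170, 156, 143), (129, 120, 106), (92, 87, 78), (215, 192, 170), (212, 191, 169)]
297 [(115, 70, 49), (124, 73, 50), (124, 111, 100), (122, 112, 103), (227, 215, 193), (215, 194, 172), (214, 193, 174)]
307 [(111, 65, 45), (197, 143, 92), (83, 53, 39), (145, 131, 118), (226, 217, 193), (225, 214, 190), (209, 187, 165)]
317 [(211, 155, 97), (204, 147, 92), (150, 111, 72), (83, 51, 39), (226, 214, 190), (226, 215, 190), (205, 182, 161)]
327 [(226, 175, 111), (195, 139, 87), (147, 108, 67), (79, 49, 37), (224, 215, 190), (224, 209, 188), (208, 184, 162)]
```

>>> step_arm(commands=[[100,[0,0,-50],0],[100,[22,-60,-50],0],[100,[44,-120,-50],0],[100,[66,-180,-50],0],[100,[88,-240,-50],0],[100,[111,-300,-50],0],[100,[133,-360,-50],0],[100,[155,-420,-50],0],[100,[178,-480,-50],0],[100,[200,-540,-50],0],[100,[209,-561,-50],0],[100,[209,-561,-50],0]])

```text
t: 38.28
tool_pos: [0.4846, 0.3849, 0.4134]
tool_rot: [3.057, 0.72, -0.004]
contact_force: [-0.6, -0.1, 0.7]
opening: 0.0854
grip_force: 0.0
```

```bash
python3 - <<'E'
from h import *
o=monitor.get_obs();print(o['tool_pos'],o['tool_rot'],toolmove([.486,.383,.2855]))
E
```

```text
[0.48463532 0.38493051 0.41338314] [ 3.05717291  0.72002097 -0.00408178] [  0.7   2.3 127.9]
```

>>> step_arm(commands=[[100,[0.7,2.3,40],0],[100,[0.7,2.3,80],0],[100,[0.7,2.3,108],0],[100,[0.7,2.3,122],0],[100,[0.7,2.3,128],0],[100,[0.7,2.3,128],0],[50,[0.7,2.3,128],0],[50,[0.7,2.3,128],0],[50,[0.7,2.3,128],0],[50,[0.7,2.3,128],0],[50,[0.7,2.3,128],0],[50,[0.7,2.3,128],0]], squeeze=30)

```text
t: 39.78
tool_pos: [0.4876, 0.3817, 0.2887]
tool_rot: [-3.058, -0.715, -0.004]
contact_force: [-2.0, -0.4, 6.4]
opening: 0.0598
grip_force: 31.9
```

>>> step_arm(commands=[[50,[0,0,-5],0],[50,[0,0,-12],0],[50,[0,0,-20],0],[50,[0,0,-30],0],[50,[0,0,-40],0],[50,[0,0,-40],0],[50,[-10,0,-40],0],[50,[-25,0,-40],0],[50,[-45,0,-48],0],[50,[-70,0,-75],0],[50,[-80,0,-110],0],[50,[-80,0,-110],0]])

```text
t: 41.28
tool_pos: [0.4148, 0.3457, 0.4002]
tool_rot: [-3.057, -0.715, -0.009]
contact_force: [0.7, -0.8, -1.1]
opening: 0.0598
grip_force: 34.0
```

```bash
python3 - <<'E'
from h import *
o=monitor.get_obs();print(o['t'],o['tool_pos'],o['contact_force'],o['opening'],o['tool_rot'])
t=SC-.0105*XS-.126*YS;print(t,toolmove([*t,o['tool_pos'][2]]))
s=eyes.get_image('scene');cv2.imwrite('pics/s14.png',s[:,:,::-1]);i=eyes.camera_info('scene')
s0=cv2.imread('pics/s12.png')[:,:,::-1]
m=((s[...,0]>140)&(s[...,2]<125)&(s[...,0]-s[...,2].astype(int)>60)).astype(np.uint8)
n,l,st,c=cv2.connectedComponentsWithStats(m,connectivity=4)
for k in range(1,n):
    if 60<st[k,4]<900 and 330<c[k][0]<420 and 245<c[k][1]<330: 
        w=hit(i,*c[k],.031);print(st[k],c[k],w,slab(w))
E
```

```text
41.275 [0.41481062 0.34569657 0.40016953] [ 0.65334742 -0.77943765 -1.09228741] 0.05977354526065975 [-3.05707121 -0.71490983 -0.00928629]
[ 0.42991516 -0.21962068] [-237.2  513.4   -1.8]
[356 290  26  17 299] [367.48160535 298.4180602 ] [ 0.4265235  -0.21961029  0.031     ] [ -10.73657468 -129.38340719]
```

>>> step_arm(commands=[[50,[-22,50,0],0],[50,[-47,105,0],0],[50,[-72,160,0],0],[50,[-97,215,0],0],[50,[-123,270,0],0],[50,[-148,325,0],0],[50,[-173,380,0],0],[50,[-198,435,0],0],[50,[-223,490,0],0],[50,[-237,513,0],0],[50,[-237,513,0],0],[50,[-237,513,0],0]])

```text
t: 42.82
tool_pos: [0.4301, -0.2185, 0.3953]
tool_rot: [-3.057, -0.714, 0.002]
contact_force: [0.1, -0.5, -0.5]
opening: 0.0594
grip_force: 34.0
```

```bash
python3 - <<'E'
from h import *
o=monitor.get_obs();print(tcp_slab(),o['tool_pos'],o['tool_rot'])
t=SC-.0105*XS-.126*YS;print(toolmove([*t,.258]))
E
```

```text
(array([ -11.6, -125.7]), np.float64(395.3), array([ 0.1, -0.5, -0.5])) [ 0.43013877 -0.21850481  0.39530674] [-3.05677560e+00 -7.14483598e-01  2.34032438e-03]
[ -0.6   1.3 137.3]
```

>>> step_arm(commands=[[50,[-0.6,1,45],0],[50,[-0.6,1,90],0],[50,[-0.6,1,118],0],[50,[-0.6,1,128],0],[50,[-0.6,1,132],0],[50,[-0.6,1,134],0],[50,[-0.6,1,136],0],[50,[-0.6,1,136],0]])

```text
t: 43.82
tool_pos: [0.4304, -0.2204, 0.2615]
tool_rot: [3.058, 0.714, 0.001]
contact_force: [-0.1, -1.2, 0.2]
opening: 0.0595
grip_force: 34.0
```

>>> step_arm(commands=[[50,[0,0,1],0],[50,[0,0,1],0]])

```text
t: 44.08
tool_pos: [0.4302, -0.2203, 0.2599]
tool_rot: [-3.059, -0.715, 0.0]
contact_force: [0.9, -0.3, -1.0]
opening: 0.0598
grip_force: 34.0
```

>>> step_arm(commands=[[50,[0,0,1],0],[50,[0,0,1],0]])

```text
t: 44.32
tool_pos: [0.4302, -0.2202, 0.2588]
tool_rot: [-3.059, -0.715, 0.0]
contact_force: [-0.1, 0.8, -1.4]
opening: 0.0595
grip_force: 34.0
```

>>> step_arm(commands=[[50,[0,0,1],0],[50,[0,0,1.5],0],[50,[0,0,1.5],0]])

```text
t: 44.7
tool_pos: [0.4302, -0.2203, 0.2573]
tool_rot: [-3.059, -0.715, 0.0]
contact_force: [-0.9, 0.2, -1.8]
opening: 0.0599
grip_force: 34.0
```

>>> step_arm(commands=[[50,[0,0,1],0],[50,[0,0,1],0]])

```text
t: 44.95
tool_pos: [0.4303, -0.2204, 0.257]
tool_rot: [3.059, 0.715, -0.0]
contact_force: [-1.7, 1.3, 4.7]
opening: 0.0594
grip_force: 34.4
```

Seated (4.7 N). Release and retreat.

>>> step_arm(commands=[[50,[0,0,-0.5],0],[75,[0,0,-0.5],0],[80,[0,0,-0.5],0],[90,[0,0,-0.5],0],[100,[0,0,-0.5],0],[100,[0,0,-0.5],0],[100,[0,0,-20],0],[100,[0,0,-60],0],[100,[0,0,-120],0],[100,[0,0,-180],0],[100,[0,0,-200],0],[100,[0,0,-200],0]])

```text
t: 46.45
tool_pos: [0.4304, -0.2204, 0.4579]
tool_rot: [3.057, 0.714, 0.003]
contact_force: [-0.1, 0.7, -0.4]
opening: 0.0856
grip_force: 0.0
```

>>> step_arm(commands=[[100,[-20,-50,0],0],[100,[-30,-110,0],0],[100,[-30,-170,0],0],[100,[-30,-200,0],0],[100,[-30,-200,0],0],[100,[-30,-200,0],0]])

```text
t: 47.2
tool_pos: [0.315, -0.0546, 0.4545]
tool_rot: [-3.058, -0.714, 0.004]
contact_force: [-0.2, -0.2, 0.4]
opening: 0.085
grip_force: 0.0
```

```bash
python3 - <<'E'
from h import *
o=monitor.get_obs();print(o['t'],o['tool_pos'])
i=eyes.camera_info('scene');s=eyes.get_image('scene');cv2.imwrite('pics/s15.png',s[:,:,::-1])
a=eyes.get_image('side');cv2.imwrite('pics/d15.png',a[:,:,::-1])
s0=cv2.imread('pics/scene1.png')  # crop 2x
for nm,P in (('A',(.4303,-.2204)),('B',(.5468,-.2126))):
    pts=proj(i,[[*P,.031],[*P,.116]]).round();print(nm,pts.tolist())
    # cup silhouette: grey low-saturation mask near
    x,y=pts.mean(0).astype(int)
    h=cv2.cvtColor(s,cv2.COLOR_RGB2HSV);m=((h[...,1]<70)&(h[...,2]<185)).astype(np.uint8)
    n,l,st,c=cv2.connectedComponentsWithStats(m);k=l[y,x];
    print('comp',st[k],c[k], 'rows:',[(r,np.flatnonzero(l[r]==k)[[0,-1]].tolist()) for r in range(st[k][1],st[k][1]+st[k][3],5)] if k else None)
    # predicted silhouette of a cylinder
    th=np.linspace(0,2*np.pi,40);Q=[[P[0]+.03*np.cos(t),P[1]+.03*np.sin(t),z] for t in th for z in (.031,.116)]
    q=proj(i,Q);print('pred bbox',q.min(0).round(),q.max(0).round())
# decoys/bystanders moved? compare side start vs now
d0=cv2.imread('pics/side0.png')[:,:,::-1].astype(int)
for nm,(u,v),f in (('tin',(454,238),1),('roast',(451,205),1),('pepper',(186,275),1)): print(nm,np.abs(d0[v-15:v+15,u-12:u+12]-a[v-15:v+15,u-12:u+12]).mean())
E
```

```text
47.2 [ 0.31496053 -0.05455227  0.45454974]
A [[368.0, 298.0], [370.0, 273.0]]
comp [ 329  239  118   96 2389] [378.46169946 287.15278359] rows: [(239, [390, 394]), (244, [390, 395]), (249, [388, 395]), (254, [381, 400]), (259, [368, 446]), (264, [368, 444]), (269, [364, 439]), (274, [360, 435]), (279, [359, 431]), (284, [359, 427]), (289, [358, 422]), (294, [352, 418]), (299, [348, 414]), (304, [346, 411]), (309, [329, 405]), (314, [335, 401]), (319, [347, 397]), (324, [359, 393]), (329, [371, 389]), (334, [383, 384])]
pred bbox [358. 267.] [381. 304.]
B [[388.0, 278.0], [390.0, 253.0]]
comp [ 329  239  118   96 2389] [378.46169946 287.15278359] rows: [(239, [390, 394]), (244, [390, 395]), (249, [388, 395]), (254, [381, 400]), (259, [368, 446]), (264, [368, 444]), (269, [364, 439]), (274, [360, 435]), (279, [359, 431]), (284, [359, 427]), (289, [358, 422]), (294, [352, 418]), (299, [348, 414]), (304, [346, 411]), (309, [329, 405]), (314, [335, 401]), (319, [347, 397]), (324, [359, 393]), (329, [371, 389]), (334, [383, 384])]
pred bbox [378. 248.] [400. 284.]
tin 14.267592592592592
roast 14.889814814814814
pepper 15.560648148148148
```

```bash
python3 - <<'E'
from h import *
d0=cv2.imread('pics/side0.png');d1=cv2.imread('pics/d15.png')
for nm,(u,v) in (('tin',(454,238)),('roast',(451,200)),('pepper',(186,272)),('fixed jar',(211,205))):
    r=cv2.matchTemplate(d1[v-28:v+28,u-28:u+28],d0[v-18:v+18,u-18:u+18],cv2.TM_CCOEFF_NORMED);print(nm,np.array(cv2.minMaxLoc(r)[3])-10,r.max().round(3))
s=cv2.imread('pics/s15.png')[:,:,::-1];i=eyes.camera_info('scene')
g=s.astype(int);m=((g[...,0]<150)&(g[...,0]-g[...,2]>35)).astype(np.uint8);m[:240]=0;m[:,:335]=0;m[330:]=0;m[:,430:]=0
n,l,st,c=cv2.connectedComponentsWithStats(m)
for k in range(1,n):
    if st[k,4]>80:
        P=np.array([hit(i,u,v,.034) for v,u in np.argwhere(l==k)]);S=slab(P);print(st[k],S.min(0).round(),S.max(0).round(),cv2.minAreaRect(S.astype(np.float32)))
E
```

```text
tin [0 0] 0.992
roast [0 0] 0.996
pepper [0 0] 0.98
fixed jar [0 0] 0.388
[381 272  27  19 204] [-15. -61.] [39. 35.] ((11.947196960449219, -13.053947448730469), (95.92400360107422, 52.1227912902832), 88.3631820678711)
[390 283  40  47 146] [ 101. -215.] [111.  29.] ((106.09565734863281, -92.8219223022461), (8.979645729064941, 244.1141815185547), 0.4773956835269928)
[348 290  42  24 370] [ -51. -180.] [ 40. -83.] ((-5.434898376464844, -131.4926300048828), (97.70767211914062, 90.75772094726562), 89.94249725341797)
[335 315  36  15 212] [ -45. -276.] [  61. -242.] ((7.487926483154297, -258.8791198730469), (34.38229751586914, 106.20264434814453), 88.13936614990234)
[415 315  15  15  92] [ 144. -179.] [ 182. -119.] ((164.40870666503906, -146.7388458251953), (28.40789222717285, 61.390628814697266), 11.249719619750977)
```

```bash
python3 -c "
from station import finish_job
print(finish_job())"
```

```text
the job is handed in; nothing more can be done
None
```

The job is handed in: both coasters (only two were there) are tipped dish side up, side by side and fully on the slab; each cup stands in its own coaster's dish, upright as far as the last scene image shows; and the canister, tin and shaker have not moved.

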